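# Nip up the pipe and hold the coating gauge on the marked spot

## Task

First nip up the galvanised pipe in its V-block: push the red clamp knob down and turn it clockwise as far as it goes, so that it stays down and the pad grips the pipe by itself. Then take the yellow coating-thickness gauge out of its stand and hold its sprung tip on the red spot on the pipe, square to the pipe's surface there (the spot sits a little to one side of the top, so the gauge leans), pressed lightly so that the tip is pushed in about half its travel and never hard. Finish still holding the gauge steadily there; leave the pipe lying where it is, and do not knock over or shove the other things on the counter.

Things in the scene. Friction and masses are not known exactly. Their poses are not given: they have to be found in the camera images.
- vblock: Steel V-block with stirrup clamp, fixed; 96 mm (its x) by 84 mm (its y), 114 mm in x over the stirrup. Origin: centre of its underside on the counter, z up. The V runs along its y. The stirrup bridge is 30 mm wide in y, top at 96 mm, with a round boss (42 mm diameter) up to 106 mm; the clamp knob sits above the boss, on the block's z axis.
- knob_grip (a point): Middle of the clamp knob's red bar, on the (vertical) turning axis, 134 mm above the counter when up; turns and sinks with the knob. The bar is 50 mm long along the point's x, 12 mm thick along its y (grip across this), 26 mm high (13 mm above and below the point). It stands on a round black skirt, 56 mm diameter, upper face 13 mm below the point: fingertips can push on it.
- clamp_press (a joint): How far the clamp knob is pushed down, m: 0 up, 0.009 bottom stop. A return spring (2.8 N rising 0.35 N per mm) and, from about 4 mm on, the sprung pad (about 2.2 N per mm) push it back up; fully down takes about 17 N, 7.5 mm about 13 N. Turned home it stays at about 0.0055 by itself.
- clamp_knob (a joint): How far the knob is turned clockwise seen from above, rad: 0 to 1.4 (stop, home); starts below 0.12. A quarter-turn screw with a steep thread: a cross-pin blocks turning beyond about 0.2 rad unless the knob is pushed down; pushed down 7 to 8 mm and held there it turns freely (under 0.1 N m) to the stop, where the pin drops into its seat when the push ends, so it stays.
- clamp_pad: Black rubber pad, 24 mm diameter, under the clamp screw, sprung; 4 mm above the pipe's top when the clamp is open, presses on the pipe with about 4 N when the clamp is home. Its origin is on the vertical axis of the V-block, at the counter when open.
- pipe: Galvanised steel pipe, grey, 42.4 mm outside diameter, 250 mm long, 0.72 kg, lying loose in the V along the block's y axis. Origin: middle of its length on the pipe's axis, 46 mm above the counter; y along the pipe. Blue colour band at the -y end.
- mark (a point): Centre of the red painted spot (12 mm across) on the pipe's outer surface, 95 mm from the pipe's middle towards its plain +y end, 20 degrees off the pipe's top towards the block's +x side. The point's z axis is the outward normal of the surface there, so it leans 20 degrees from vertical; its y is along the pipe.
- gauge: Yellow coating-thickness gauge, 0.13 kg: body 28 mm (its x) by 40 mm (its y), from 22 to 118 mm up its z; steel nose 17 mm in diameter from 0 to 22 mm. Origin: centre of the nose's lower end; z runs up, away from the tip, which stands out 8 mm below the origin. In the stand the origin is 24 mm and the top 142 mm above the counter; the body is free above the stand's walls (70 mm).
- probe_tip (a point): End of the gauge's sprung probe (a steel rod with round end, 8 mm diameter), on the gauge's z axis, 8 mm below the gauge's origin when out.
- probe (a joint): How far the probe tip is pushed into the gauge, m: 0 out, 0.008 fully in (bottomed). The spring takes 0.8 N to start and 0.4 N more per mm, so half-way in is about 2.4 N.
- stand: Black desk stand of the gauge, fixed; base 86 by 98 mm, 8 mm thick, socket 43 mm (its x) by 56 mm (its y) outside, walls up to 70 mm. The gauge stands in it 24 mm deep with 1 to 2 mm play, with the stand's yaw; lift it straight up by over 60 mm to clear. Origin: centre of its underside.
- tape_reel: Bystander: white and blue thread-tape reel, 54 mm diameter, 19 mm high, lying flat. Origin: centre of its underside.
- ball_valve: Bystander: brass ball valve with a red lever, about 66 by 36 mm, 52 mm high, lever 74 mm out along its x. Origin: underside below the middle of its body.
- elbow: Bystander: grey pipe elbow, arms of 48 mm along its x and y, 42 mm high. Origin: underside below its corner.
- tee: Bystander: white pipe tee, 84 mm along its x, branch 50 mm along its y, 36 mm high. Origin: underside below the crossing.
- cement_tin: Bystander: tin of pipe cement, 66 mm diameter, 85 mm high. Origin: centre of its underside.
- flask: Bystander: teal drinking flask with steel cap, 72 mm diameter, 172 mm high. Origin: centre of its underside.
- marker: Bystander: white paint marker with red cap, lying, 134 mm long along its x, 14 mm thick. Origin: underside below its middle.
There are look-alikes about, which are no part of the job. There is more than one size of the gauge; the one meant has the size given above. Of the things shaped like the stand, the black one is meant.

How it is judged:
By the outcome, as a careful person would: the job done as asked, in the order asked, and still so for the second after the job is handed in, while the arm keeps its last pose, push and grip.
It also fails if it takes over 58 s, if anything falls off the work surface, if the arm or the gripper's body presses on something with over 40 N, if the wrist force passes 120 N, or if a joint passes its speed limit or range.

## Robot

A 6-joint arm with a two-finger parallel gripper is mounted at the origin on the work surface. World frame = base frame: x ahead of the robot, y to its left, z up, the work surface at z = 0. Lengths are in m, angles in rad, forces in N, time in s.
With the tool pointing down it reaches from about 0.35 to 0.775 m from the base axis. Payload 7.3 kg.
Tool frame: the origin (TCP) lies at the centre of the arm's flange, where the gripper is bolted on; the fingertips stand 178 mm ahead of it and the grasp point (between the pads) lies 159 mm ahead of it; z points along the fingers, y is the line along which they close (so a half turn about z gives the same grasp; the last joint's range is limited). The gripper opens to 92 mm and grips with 3 to 60 N. Pads are 19 mm wide; open, the fingers measure 130 mm over their backs; the gripper's body (75 mm by 190 mm) begins 47 mm behind the grasp point.
Start: joints at [-1.277, 0.342, 1.524, -0, 1.275, -0.146], TCP at [0.224, -0.475, 0.405] pointing down, gripper open.
Joint ranges: [-2.53, 2.53], [-0.77, 2.02], [0.04, 2.7], [-1, 4.14], [0.28, 2.66], [-3.11, 3.11]. Speed limits (rad/s): [2.57, 2.57, 3.14, 3.14, 3.14, 3.14].

## Interface

Orientations are given as [roll, pitch, yaw] about the fixed x, y, z axes, in that order (R = Rz(yaw) Ry(pitch) Rx(roll)).
In Python, from cell import telemetry, vision, ticket gives the robot as it stands.
- The arm moves only by the shell command python3 -m crank 'ROWS' [FORCE]. ROWS is JSON, a list of rows, each a list of 5 numbers: the gripper command: -1 is shut, 1 is fully open, values between are in proportion, then the shift along the tool's x, y, z in mm, then the turn about the tool's z in rad. In form: [[fingers, dx, dy, dz, roll], ...]. A call has 1 to 12 rows; each row is the pose to reach, as a shift and turn from the pose commanded when the call began, along the tool's axes at that moment; what a row does not reach only later rows make up. A row lasts 1/12 s, in which the tool goes at most 41.7 mm and 7.16 degrees, less where a joint would pass 70% of its speed; a pose out of reach is approached as far as the arm can. A call with a gripper value outside its range is refused whole. The fingers move at their own pace and stop on an object; FORCE is the grip in N (left out, the last holds). Time passes only in rows, so rows that repeat a pose let the fingers close. It gives the time, the measured TCP pose, the force, the opening and the grip force at its end, in the units of the state.
- telemetry.observe(): the state, without advancing time (a new reading comes with each control period).
- vision.read_camera(name): name is "scene" or "top" or "wrist"; returns (picture, depth): 400x640x3 uint8, red, green, blue; 400x640 float32, m along the optical axis (not along the pixel's ray), 0 where there is no reading.
- vision.get_calibration(name): a dict with "camera_matrix" (3x3 intrinsics, pixels), "rvec" (rotation vector, rad) and "tvec" (3), from world to camera coordinates, as OpenCV has them. Camera axes: x right, y down, z forward; pixel columns grow to the right and rows downward; lengths in m; the calibration is good to about 2 mm. A picture is of the moment at which its call begins: read the wrist's pose just before it. get_calibration takes no time and is no camera call; for the wrist camera it gives the pose at the moment of the call.
- ticket.hand_in(): hands the job in; it is judged then, once.
The state is a dict: "time": time; "qpos": joint angles; "qvel": joint speeds; "joint_efforts": joint torques, N m; "tool_pos": TCP position; "tool_rot": TCP orientation; "contact_force": force on the tool from outside, world axes, zero at the start; "torque": the same for the moment, N m; "opening": finger opening in m; "grip_force": force on a finger pad.
Only numpy, scipy, OpenCV 4.12 (cv2) and the standard library are available. Lean on these libraries where they do the work, as an engineer would, in place of code of your own. Each camera call takes 0.05 s, during which the arm holds its last target. There are 200 camera calls.

## Working session

There is one attempt and no reset: what is moved stays moved. The work goes in short steps, Python scripts to look and compute and a shell command to move; the robot and the scene stay as the last step left them, time stands still between calls to the robot, and variables do not carry over. Pictures are saved under pics/ and viewed, at most 10 in all, crops included, and the job is handed in when it is done.

```bash
ls; mkdir -p pics
python3 - <<'E'
from cell import telemetry, vision
import cv2,numpy as np
print(telemetry.observe())
for n in ("scene","top"):
    im,d=vision.read_camera(n); cv2.imwrite(f"pics/{n}0.png",im[:,:,::-1]); np.savez(f"{n}0.npz",im=im,d=d)
    c=vision.get_calibration(n); print(n,c)
E
```

```text
pics
{'time': 0.0, 'qpos': array([-1.27703716e+00,  3.42747126e-01,  1.52502886e+00,  1.64817500e-05,
        1.27538522e+00, -1.46007952e-01]), 'qvel': array([ 0.00109934,  0.00217389,  0.00013806,  0.00104053, -0.00053491,
        0.00108137]), 'joint_efforts': array([-5.21773145e-04, -4.31248462e+01, -2.44215560e+01,  7.16139749e-02,
        5.58968622e-02, -1.13845317e-04]), 'tool_pos': array([ 0.22348727, -0.47491008,  0.40402794]), 'tool_rot': array([-3.14004309e+00, -2.43799785e-04,  4.39762116e-01]), 'contact_force': array([ 0.12575457, -0.65122958,  0.9536799 ]), 'torque': array([0.09374984, 0.03178779, 0.05228593]), 'grip_force': 0.0, 'opening': 0.09186510594114333}
scene {'camera_matrix': array([[448.15872817,   0.        , 321.99629071],
       [  0.        , 448.15872817, 196.32435374],
       [  0.        ,   0.        ,   1.        ]]), 'rvec': array([ 1.98157745,  1.06214233, -0.57925151]), 'tvec': array([-0.25801335, -0.21201746,  1.58294871])}
top {'camera_matrix': array([[492.35577402,   0.        , 324.09688733],
       [  0.        , 492.35577402, 200.30541478],
       [  0.        ,   0.        ,   1.        ]]), 'rvec': array([ 2.15455364, -2.04556737,  0.21911648]), 'tvec': array([-0.05800741,  0.59364743,  1.30745946])}
```

View pics/scene0.png

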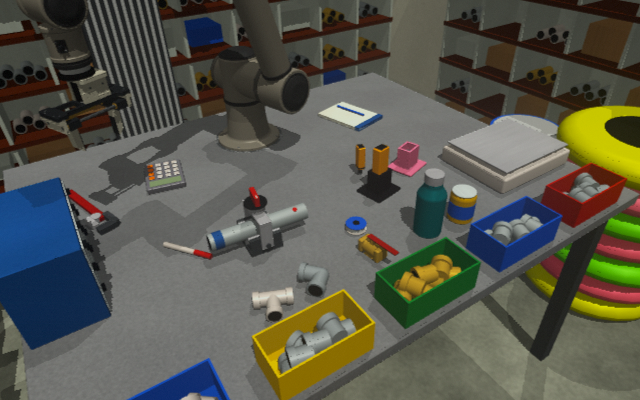

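View pics/top0.png

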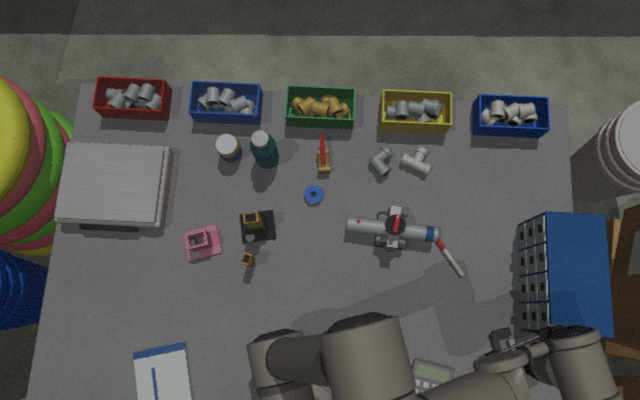

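The scene picture shows the V-block with pipe at about (255,230) and the black stand with the large gauge at (380,170). In the top picture:
- knob bar at (397,222)
- mark at (359,221)
- blue band at (433,234)
- gauge in the black stand at (252,220)
- small look-alike at (248,260) and pink stand at (202,242)

```bash
cat > h.py <<'E'
import numpy as np,cv2
from cell import vision,telemetry
from scipy.spatial.transform import Rotation as Ro
def cal(n):
    c=vision.get_calibration(n);return c["camera_matrix"],cv2.Rodrigues(np.array(c["rvec"]))[0],np.array(c["tvec"]).ravel()
def cloud(d,c):
    K,R,t=c;v,u=np.mgrid[:d.shape[0],:d.shape[1]]
    p=np.stack([(u-K[0,2])/K[0,0]*d,(v-K[1,2])/K[1,1]*d,d],-1)
    return (p-t)@R
def ray(px,z,c):
    K,R,t=c;o=-R.T@t;r=R.T@np.linalg.inv(K)@np.array([px[0],px[1],1.])
    return o+r*(z-o[2])/r[2]
def hsv(im):return cv2.cvtColor(np.ascontiguousarray(im),cv2.COLOR_RGB2HSV).astype(int)
def red(im):
    h=hsv(im);return ((h[...,0]<8)|(h[...,0]>172))&(h[...,1]>140)&(h[...,2]>70)
def box(m,x0,y0,x1,y1):
    r=np.zeros_like(m);r[y0:y1,x0:x1]=m[y0:y1,x0:x1];return r
def rect(pts):
    return cv2.minAreaRect(pts.astype(np.float32))
E
python3 - <<'E'
from h import *
f=np.load("top0.npz");im,d=f["im"],f["d"];c=cal("top");P=cloud(d,c)
r=red(im);h=hsv(im)
for nm,b in(("mark",(345,210,375,235)),("knob",(380,200,415,240))):
    m=box(r,*b);v,u=np.nonzero(m);print(nm,len(u),u.mean(),v.mean(),np.median(P[m],0))
    print(ray((u.mean(),v.mean()),.147 if nm=="knob" else .066,c), rect(np.array([ray(q,.147,c)[:2] for q in zip(u,v)])))
m=box((P[...,2]>.055)&(P[...,2]<.075),340,205,445,250)&(abs(np.arange(640)-395)>22)[None]
p=P[m];print("pipe",len(p),p.mean(0),p[:,2].max());rr=rect(p[:,:2]);print(rr,cv2.boxPoints(rr))
y=(h[...,0]>8)&(h[...,0]<35)&(h[...,1]>120)&(h[...,2]>60)
for nm,b in(("gauge",(235,200,275,245)),("small",(235,246,262,275))):
    m=box(y,*b);q=P[m];z=q[:,2];print(nm,len(q),np.percentile(z,[5,50,95]));k=q[z>np.percentile(z,95)-.012];print(len(k),k.mean(0),rect(k[:,:2]*1000))
m=box((P[...,2]>.003)&(P[...,2]<.018),235,200,280,248);print("base",m.sum(),rect(P[m][:,:2]*1000))
K,R,t=c;o=-R.T@t;print(o)
cv2.imwrite("pics/a.png",cv2.resize(im[195:280,225:445,::-1],None,fx=3.6,fy=3.6,interpolation=cv2.INTER_CUBIC))
E
```

```text
mark 6 357.8333333333333 220.83333333333334 [ 0.54191142 -0.12353235  0.06681518]
[ 0.54248704 -0.12317275  0.066     ] ((0.5279088616371155, -0.11853823810815811), (0.005529874935746193, 0.0037193240132182837), 47.117740631103516)
knob 79 395.7721518987342 224.50632911392404 [ 0.52286518 -0.21744496  0.14572684]
[ 0.52312061 -0.21710124  0.147     ] ((0.5253103971481323, -0.21755830943584442), (0.012624947354197502, 0.044950634241104126), 80.17491149902344)
pipe 607 [ 0.52640276 -0.21193093  0.06367824] 0.07419523088892911
((0.5262428522109985, -0.2184637039899826), (0.2506663203239441, 0.04073097184300423), 85.63450622558594) [[ 0.49639627 -0.34188306]
 [ 0.53700906 -0.34498346]
 [ 0.5560894  -0.09504434]
 [ 0.51547664 -0.09194395]]
gauge 131 [0.00979706 0.13744837 0.14502155]
73 [0.51800214 0.15543974 0.15845202] ((411.42156982421875, 70.15353393554688), (327.4039306640625, 43.82070541381836), 39.10519027709961)
small 75 [0.0515681  0.0915577  0.09878167]
48 [0.41735969 0.16267621 0.12133483] ((368.32012939453125, 61.65693664550781), (262.2069396972656, 29.49846076965332), 64.31778717041016)
base 664 ((531.7593383789062, 163.64505004882812), (137.53805541992188, 127.85946655273438), 2.8546411991119385)
[ 0.29821041 -0.05010303  1.40491729]
```

View pics/a.png

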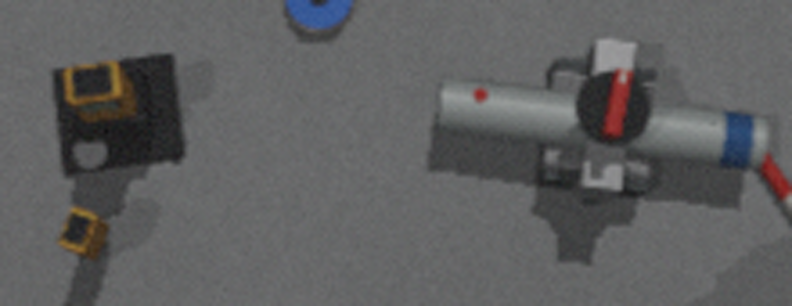

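The crop shows the mark, the knob bar (turned slightly past block x) and the gauge in the black stand. Rows can't tilt the tool. So I'll lean the gauge later by swivelling it between the pads against the stand's lip. First I go above the knob.

```bash
python3 -m crank '[[1,20,-5,0,0.05],[1,55,-15,0,0.12],[1,95,-26,0,0.2],[1,135,-37,0,0.27],[1,175,-48,0,0.34],[1,215,-59,0,0.4],[1,255,-70,0,0.46],[1,295,-81,0,0.52],[1,330,-91,0,0.57],[1,360,-99,0,0.6],[1,382,-105,0,0.615],[1,382,-105,0,0.615]]'
python3 - <<'E'
from h import *
s=telemetry.observe();c=cal("wrist");im,d=vision.read_camera("wrist")
print(s["tool_pos"],s["tool_rot"],s["contact_force"]);K,R,t=c;print("cam",-R.T@t,R)
np.savez("w1.npz",im=im,d=d,K=K,R=R,t=t);cv2.imwrite("pics/w1.png",im[:,:,::-1])
P=cloud(d,c);r=red(im)
n,l,st,ce=cv2.connectedComponentsWithStats(r.astype(np.uint8))
for i in range(1,n):
    if st[i,4]>60: p=P[l==i];print(st[i],ce[i],np.median(p,0))
E
```

```text
time: 1.1
tool_pos: [0.527, -0.2144, 0.404]
tool_rot: [-3.14, -0.0, -0.172]
contact_force: [-0.8, 0.4, 0.1]
opening: 0.0919
grip_force: 0.0
[ 0.52695598 -0.21435589  0.40401026] [-3.14014498e+00 -8.98483664e-05 -1.71703645e-01] [-0.81105875  0.3912405   0.08911302]
cam [ 0.59480837 -0.22494609  0.38489199] [[-1.68923108e-01 -9.85629154e-01 -3.94009508e-04]
 [-9.51589763e-01  1.62985054e-01  2.60600834e-01]
 [-2.56791562e-01  4.43964383e-02 -9.65446555e-01]]
[ 85   0  35  49 671] [102.609538   23.2295082] [ 0.73133116 -0.01622243  0.05153584]
[320 170  15  59 783] [326.92592593 200.55555556] [ 0.52806421 -0.21758738  0.147599  ]
[434 173  13  18 123] [439.58536585 182.55284553] [ 0.49073296 -0.36548504  0.01435226]
[238 180   9  10  71] [241.94366197 184.97183099] [ 0.54121265 -0.12254346  0.06689308]
```

View pics/w1.png

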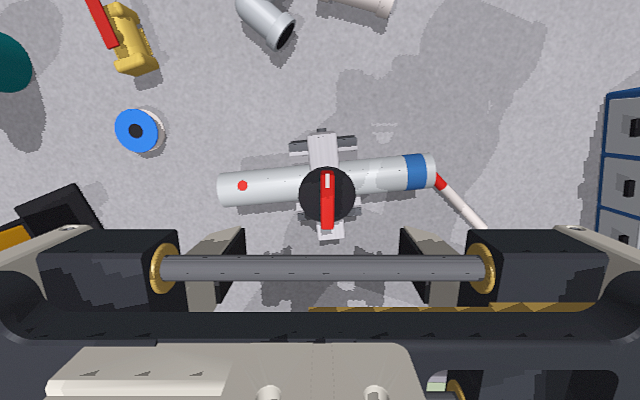

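The wrist view shows the knob bar at (327,200) with a white index, the mark at (242,185) and the band at (415,170). I'll refine the knob axis, pipe axis and mark from this view.

Run:
```python
from h import *
f=np.load("w1.npz");im,d=f["im"],f["d"];c=(f["K"],f["R"],f["t"]);P=cloud(d,c);Z=P[...,2]
m=box((Z>.143)&(Z<.151),290,150,370,240);r=rect(P[m][:,:2]*1000);print("bar top",m.sum(),P[m].mean(0),r)
m=box((Z>.117)&(Z<.125),290,150,370,240);k=P[m][:,:2]*1000;print("skirt",m.sum(),cv2.minEnclosingCircle(k.astype(np.float32)))
u=np.arange(640)[None];m=box((Z>.056)&(Z<.075),205,140,450,215)&((u<295)|(u>360))
p=P[m];xy=p[:,:2]
# axis: fit circle sections: x offset where z is max
A=cv2.fitLine(xy.astype(np.float32),cv2.DIST_HUBER,0,.01,.01).ravel();print("line",A,np.degrees(np.arctan2(A[1],A[0])))
print("pipe top",np.percentile(Z[m],99),rect(xy*1000))
dr=A[:2]*np.sign(A[1]);nn=np.array([dr[1],-dr[0]])
from scipy.optimize import least_squares
def g(q):
    n=np.array([np.cos(q[1]),np.sin(q[1])]);return np.hypot((xy-[.527,-.217])@n-q[0],p[:,2]-q[2])-.0212
s=least_squares(g,[0,-.07,.046],loss="soft_l1",f_scale=.001);print("cyl off,yaw,z",s.x,abs(s.fun).mean())
n=np.array([np.cos(s.x[1]),np.sin(s.x[1])]);dd=np.array([-n[1],n[0]])
al=(xy-[.527,-.217])@dd;print("ends",al.min(),al.max());ctr=np.array([.527,-.217])+n*s.x[0]+dd*(al.min()+al.max())/2;print("pipe ctr",ctr)
t20=np.radians(20);print("mark pred",ctr+.095*dd+n*.0212*np.sin(t20),"seen",ray((242,185),.0659,c))
```

```text
bar top 771 [ 0.52814644 -0.21738843  0.14766237] ((527.6337280273438, -217.290771484375), (11.649161338806152, 50.114784240722656), 80.63035583496094)
skirt 1829 ((527.231689453125, -217.1879425048828), 27.875286102294922)
line [ 0.07239293  0.9973762   0.5291359  -0.21686389] 85.84856
pipe top 0.06927671165812804 ((527.1110229492188, -216.52557373046875), (250.5851593017578, 39.50352096557617), 86.03594970703125)
cyl off,yaw,z [ 1.23505312e-05 -7.15200856e-02  4.68376543e-02] 0.000507902550472227
ends -0.12480698111789619 0.1257709647991515
pipe ctr [ 0.52704676 -0.21652012]
mark pred [ 0.54106767 -0.12228113] seen [ 0.54114885 -0.12242155  0.0659    ]
```

```bash
python3 -m crank '[[-0.1,1,2.7,10,-0.008],[-0.1,1,2.7,30,-0.008],[-0.1,1,2.7,55,-0.008],[-0.1,1,2.7,80,-0.008],[-0.1,1,2.7,96,-0.008],[-0.1,1,2.7,103,-0.008],[-0.1,1,2.7,103,-0.008],[-1,1,2.7,103,-0.008],[-1,1,2.7,103,-0.008],[-1,1,2.7,103,-0.008],[-1,1,2.7,103,-0.008],[-1,1,2.7,103,-0.008]]' 25
```

```text
time: 2.15
tool_pos: [0.5251, -0.2203, 0.3024]
tool_rot: [3.141, -0.001, -0.167]
contact_force: [0.0, 0.0, 0.5]
opening: 0.0164
grip_force: 0.8
```

```bash
python3 -m crank '[[-1,0,0,1,0],[-1,0,0,2,0],[-1,0,0,3,0],[-1,0,0,4,0],[-1,0,0,5,0],[-1,0,0,5,0]]'
```

```text
time: 2.65
tool_pos: [0.5254, -0.219, 0.2975]
tool_rot: [-3.139, -0.001, -0.167]
contact_force: [0.2, 7.4, 5.4]
opening: 0.0116
grip_force: 25.0
```

```bash
python3 -m crank '[[-1,1,-1,0,0],[-1,1.6,-2,1,0],[-1,1.6,-2,2,0],[-1,1.6,-2,3,0],[-1,1.6,-2,4,0],[-1,1.6,-2,5,0],[-1,1.6,-2,5,0]]'
```

```text
time: 3.23
tool_pos: [0.5263, -0.2183, 0.2936]
tool_rot: [3.141, 0.001, -0.167]
contact_force: [-8.1, 2.8, 15.6]
opening: 0.0117
grip_force: 25.0
```

```bash
python3 -m crank '[[-1,-0.8,0,0,0.05],[-1,-0.8,0,0,0.15],[-1,-0.8,0,0,0.26],[-1,-0.8,0,0,0.37],[-1,-0.8,0,0,0.48],[-1,-0.8,0,0,0.59],[-1,-0.8,0,0,0.6]]'
```

```text
time: 3.82
tool_pos: [0.5262, -0.2173, 0.2939]
tool_rot: [-3.14, -0.001, -0.773]
contact_force: [-3.7, 7.3, 15.0]
opening: 0.0118
grip_force: 25.0
```

```bash
python3 -m crank '[[-1,-0.6,0,0,0.1],[-1,-0.6,0,0,0.21],[-1,-0.6,0,0,0.32],[-1,-0.6,0,0,0.43],[-1,-0.6,0,0,0.54],[-1,-0.6,0,0,0.64],[-1,-0.6,0,0,0.71],[-1,-0.6,0,0,0.74],[-1,-0.6,0,0,0.74]]'; python3 -c "
from h import *
print(telemetry.observe()['torque'])"
```

```text
time: 4.57
tool_pos: [0.5269, -0.2166, 0.2943]
tool_rot: [-3.136, -0.0, -1.507]
contact_force: [3.6, 9.3, 13.1]
opening: 0.0119
grip_force: 25.5
[ 1.7126301  -0.31082138  0.55240955]
```

```bash
python3 -m crank '[[-1,-1,0,-1,0],[-1,-1,0,-2,0],[-1,-1,0,-2,0],[-0.5,-1,0,-2,0],[-0.5,-1,0,-2,0],[-0.5,-1,0,-5,0],[-0.5,-1,0,-20,0],[-0.3,-1,0,-50,0],[-0.1,-1,0,-85,0],[0.2,-1,0,-105,0],[0.6,-1,0,-110,0],[1,-1,0,-110,0]]'
python3 - <<'E'
from h import *
s=telemetry.observe();c=cal("wrist");im,d=vision.read_camera("wrist")
print(s["tool_pos"],s["tool_rot"],s["contact_force"],s["opening"])
np.savez("w2.npz",im=im,d=d,K=c[0],R=c[1],t=c[2])
P=cloud(d,c);r=red(im)
n,l,st,ce=cv2.connectedComponentsWithStats(r.astype(np.uint8))
for i in range(1,n):
    if st[i,4]>60:
        p=P[l==i];q=np.median(p,0);print(st[i],ce[i],q)
m=(np.hypot(P[...,0]-.5273,P[...,1]+.2172)<.03)&(P[...,2]>.13)&(P[...,2]<.155);p=P[m];print("bar",len(p),np.percentile(p[:,2],[5,50,95]),rect(p[:,:2]*1000))
E
```

```text
time: 5.57
tool_pos: [0.5256, -0.2172, 0.4032]
tool_rot: [-3.139, -0.002, -1.507]
contact_force: [-0.4, -0.1, -1.0]
opening: 0.0517
grip_force: 0.0
[ 0.52561463 -0.2171538   0.40323625] [-3.13912212e+00 -1.88799829e-03 -1.50745268e+00] [-0.36569867 -0.13250108 -1.03819708] 0.051662314476002454
[334  47  34  23 349] [353.14040115  59.01432665] [ 0.496997   -0.36086469  0.01419056]
[312 170  16  58 716] [320.00558659 200.17039106] [ 0.52658021 -0.21894602  0.14204601]
bar 743 [0.14057216 0.14214884 0.14331884] ((527.369873046875, -217.8502960205078), (11.979316711425781, 50.29280471801758), 5.621135711669922)
```

The clamp is home: the bar is 5.7 mm lower and turned 1.40 rad. Next is the gauge.

Run:
```python
from h import *
c=cal("top");print(ray((250.8,217.8),.142,c))
q=[ray((225+a/3.6,195+b/3.6),.008,c)[:2] for a,b in((52,70),(172,55),(185,158),(65,175))];print(np.array(q),np.mean(q,0))
g=ray((250.8,217.8),.142,c)[:2]
s=telemetry.observe();R=Ro.from_euler("xyz",s["tool_rot"]).as_matrix()
print(R.T@(np.r_[g-[.0,0],.42]-s["tool_pos"])*1000)
```

```text
[0.52227704 0.16010579 0.142     ]
[[0.55419171 0.21605998]
 [0.57139918 0.12068326]
 [0.48873029 0.10410373]
 [0.47027633 0.19814828]] [0.52114938 0.15974881]
[-376.57355988  -20.74914921  -18.58066594]
```

```bash
python3 -m crank '[[1,-15,-1,-5,-0.08],[1,-45,-2,-15,-0.2],[1,-80,-4,-20,-0.32],[1,-115,-6,-20,-0.44],[1,-150,-8,-20,-0.56],[1,-185,-10,-20,-0.68],[1,-220,-12,-20,-0.8],[1,-255,-14,-20,-0.92],[1,-290,-16,-20,-1.04],[1,-325,-18,-20,-1.16],[1,-355,-20,-20,-1.28],[1,-377,-21,-20,-1.4]]'
python3 -m crank '[[1,0,0,0,-0.12],[1,0,0,0,-0.22],[1,0,0,0,-0.27],[1,0,0,0,-0.27]]'
python3 - <<'E'
from h import *
s=telemetry.observe();c=cal("wrist");im,d=vision.read_camera("wrist")
print(s["tool_pos"],s["tool_rot"],s["contact_force"],s["opening"])
np.savez("w3.npz",im=im,d=d,K=c[0],R=c[1],t=c[2]);cv2.imwrite("pics/w3.png",im[:,:,::-1])
P=cloud(d,c);Z=P[...,2];near=np.hypot(P[...,0]-.522,P[...,1]-.16)<.04
for a,b in((.137,.147),(.066,.074),(.11,.137)):
    m=near&(Z>a)&(Z<b);p=P[m];print(a,len(p),rect(p[:,:2]*1000) if len(p)>3 else "",np.median(p[:,2]) if len(p) else "")
E
```

```text
time: 6.62
tool_pos: [0.522, 0.163, 0.4193]
tool_rot: [3.141, 0.004, -0.1]
contact_force: [0.6, -0.8, -0.9]
opening: 0.0921
grip_force: 0.0
time: 6.95
tool_pos: [0.5224, 0.1608, 0.4194]
tool_rot: [3.141, 0.004, 0.165]
contact_force: [-0.6, -0.5, 0.6]
opening: 0.0915
grip_force: 0.0
[0.52241193 0.1607904  0.41940465] [3.14143365 0.00425838 0.16500364] [-0.58164682 -0.48351532  0.61989207] 0.09153401335077074
0.137 1196 ((522.6378173828125, 163.5287628173828), (28.126813888549805, 39.82212448120117), 11.38669490814209) 0.14293404756371847
0.066 524 ((522.9100341796875, 163.7083282470703), (42.63687515258789, 56.01692199707031), 11.043493270874023) 0.0708056423087114
0.11 199 ((535.24951171875, 166.3312530517578), (3.545858860015869, 38.895301818847656), 13.082742691040039) 0.12443946716876111
```

View pics/w3.png

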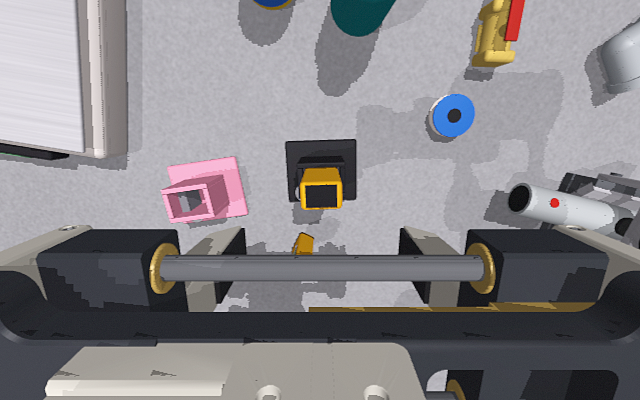

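The big gauge at (322,190) is 28 x 40 mm, centred at (522.6,163.5) mm, yaw 11.2°. The small look-alike is at (303,243), clear of the fingers.

```bash
python3 -m crank '[[1,0.6,-2.6,15,-0.03],[1,0.6,-2.6,45,-0.03],[1,0.6,-2.6,80,-0.03],[1,0.6,-2.6,115,-0.03],[1,0.6,-2.6,140,-0.03],[1,0.6,-2.6,150,-0.03],[0,0.6,-2.6,150,-0.03],[-0.3,0.6,-2.6,150,-0.03],[-1,0.6,-2.6,150,-0.03],[-1,0.6,-2.6,150,-0.03],[-1,0.6,-2.6,150,-0.03],[-1,0.6,-2.6,150,-0.03]]' 10
```

```text
time: 8.0
tool_pos: [0.523, 0.1633, 0.2728]
tool_rot: [3.141, -0.002, 0.193]
contact_force: [0.2, -1.1, -0.0]
opening: 0.0563
grip_force: 0.0
```

```bash
python3 -c "
from h import *
s=telemetry.observe();print(s['tool_pos'],s['tool_rot'],s['contact_force'],s['opening'],s['grip_force'])"; python3 -m crank '[[-1,0,0,0,0],[-1,0,0,-3,0],[-1,0,0,-8,0],[-1,0,0,-15,0],[-1,0,0,-24,0],[-1,0,0,-32,0],[-1,0,0,-33,0],[-1,0,0,-33,0]]'
```

```text
[0.52298215 0.1633084  0.27279473] [ 3.14143201e+00 -2.02876927e-03  1.92716005e-01] [ 0.21670407 -1.07961798 -0.01181843] 0.056342695029560595 0.0
time: 8.67
tool_pos: [0.523, 0.1633, 0.3057]
tool_rot: [3.141, -0.002, 0.193]
contact_force: [0.5, 0.3, -1.5]
opening: 0.0402
grip_force: 10.0
```

```bash
cat > g.py <<'E'
from h import *
# gauge pose in the hand: yellow cloud in tool frame
def gauge(save=None):
    s=telemetry.observe();c=cal("wrist");im,d=vision.read_camera("wrist")
    if save: cv2.imwrite(save,im[:,:,::-1])
    T=Ro.from_euler("xyz",s["tool_rot"]).as_matrix();P=(cloud(d,c)-s["tool_pos"])@T-[0,0,.159]
    h=hsv(im);y=(h[...,0]>12)&(h[...,0]<32)&(h[...,1]>130)&(h[...,2]>50)&(d>0)
    m=y&(abs(P[...,1])<.03)&(abs(P[...,0])<.08)&(abs(P[...,2])<.12)
    return s,P,m,im
E
python3 - <<'E'
from g import *
s,P,m,im=gauge("pics/w4.png");p=P[m]*1000
print(s["tool_pos"],len(p),np.percentile(p,[2,50,98],axis=0))
np.save("p4.npy",p)
E
```

```text
[0.52297788 0.16331019 0.30569435] 6403 [[-11.59921198 -23.84219535 -75.46526201]
 [ 14.10480559  -0.14196625 -20.01057506]
 [ 32.21732989  26.27520753  57.14220652]]
```

View pics/w4.png

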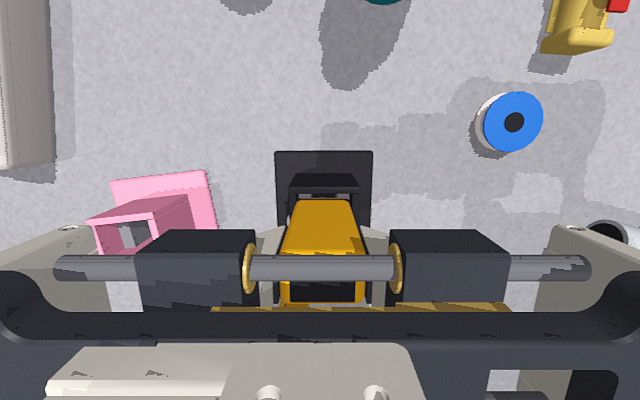

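The view shows the gauge held upright, its front face at about (322,225), with the nose still inside the socket. I'll drag the hand towards tool −x so the socket lip swivels the gauge; its face stays in the camera's view.

```bash
python3 -m crank '[[-1,-3,0,0,0],[-1,-6,0,0,0],[-1,-9,0,0,0],[-1,-12,0,0,0],[-1,-15,0,0,0],[-1,-18,0,0,0],[-1,-21,0,0,0],[-1,-24,0,0,0],[-1,-24,0,0,0]]'
cat >> g.py <<'E'
def tilt(P,m,xr=(-.03,.06)):
    # front face: yellow points in the middle column, RANSAC-free robust plane x = a + b z (+ c y)
    q=P[m&(abs(P[...,1])<.016)];q=q[(q[:,2]>-.05)]
    for k in range(8):
        A=np.c_[np.ones(len(q)),q[:,2],q[:,1]];w,*_=np.linalg.lstsq(A,q[:,0],rcond=None);e=abs(A@w-q[:,0]);
        q=q[e<max(.0015,np.percentile(e,88))] if k<6 else q
    return w,np.degrees(np.arctan(w[1])),len(q),q[:,2].min(),q[:,2].max(),e.mean()
E
python3 - <<'E'
from g import *
s,P,m,im=gauge("pics/w5.png")
print(s["tool_pos"],s["contact_force"],s["opening"],tilt(P,m))
E
```

```text
time: 9.47
tool_pos: [0.4987, 0.1586, 0.3047]
tool_rot: [3.141, 0.0, 0.193]
contact_force: [1.8, -0.3, -1.5]
opening: 0.04
grip_force: 10.0
[0.49869124 0.15858276 0.30472441] [ 1.82562024 -0.29720004 -1.454686  ] 0.04001033351633 (array([ 0.01662634,  0.1994953 , -0.00522698]), np.float64(11.28212482652513), 3890, np.float64(-0.024623616582281266), np.float64(0.06156928204310422), np.float64(0.0002468877635560322))
```

View pics/w5.png

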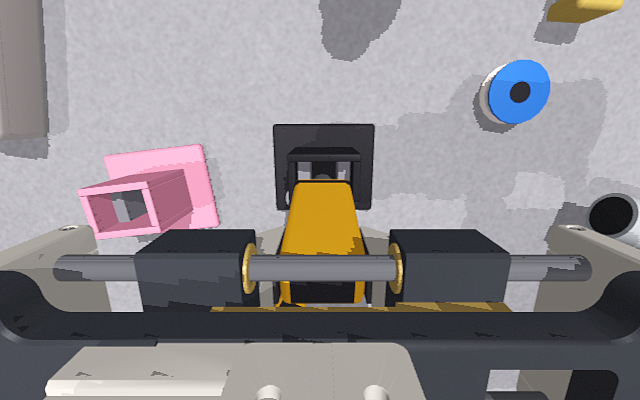

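The picture shows the gauge leaning with its foot towards +x; the plane fit says 11.3°. A bit more to go.

```bash
python3 -m crank '[[-1,-3,0,0,0],[-1,-6,0,0,0],[-1,-9,0,0,0],[-1,-12,0,0,0],[-1,-12.5,0,0,0],[-1,-12.5,0,0,0]]'
python3 - <<'E'
from g import *
s,P,m,im=gauge()
print(s["tool_pos"],s["contact_force"],tilt(P,m))
E
```

```text
time: 10.02
tool_pos: [0.4867, 0.1562, 0.3048]
tool_rot: [3.141, 0.0, 0.193]
contact_force: [0.8, 0.1, -0.4]
opening: 0.0402
grip_force: 10.0
[0.48667313 0.15621924 0.30479581] [ 0.83659574  0.14360399 -0.35600232] (array([ 0.01886234,  0.34313098, -0.00739281]), np.float64(18.93868251009364), 4470, np.float64(-0.023056088242852685), np.float64(0.05911549781128711), np.float64(0.0003062944719415692))
```

```bash
python3 -m crank '[[-1,-1,0,0,0],[-1,-1.8,0,0,0],[-1,-1.8,0,0,0],[-1,-1.8,0,0,0],[-1,-1.8,0,0,0]]' 25
python3 - <<'E'
from g import *
p=np.load("p4.npy")/1000;print("upright",tilt(p[None],np.ones((1,len(p)),bool)))
s,P,m,im=gauge()
print(s["tool_pos"],s["contact_force"],tilt(P,m))
E
python3 -m crank '[[-1,0,0,-5,0],[-1,0,0,-15,0],[-1,0,0,-35,0],[-1,0,0,-60,0],[-1,0,0,-80,0],[-1,0,0,-95,0],[-1,0,0,-100,0],[-1,0,0,-100,0]]'
python3 - <<'E'
from g import *
s,P,m,im=gauge("pics/w6.png")
print(s["tool_pos"],s["tool_rot"],s["contact_force"],s["grip_force"]);w,*r=tilt(P,m);print(w,r)
th=np.arctan(w[1]);u=np.array([np.sin(th),np.cos(th)]);n=np.array([u[1],-u[0]])
zb=r[2+1];e=np.array([w[0]+w[1]*zb,zb]);tip=e-.014*n+.030*u;print("tip in tool x,z from grasp",tip, "axis dist",np.dot(tip,u))
E
```

```text
time: 10.48
tool_pos: [0.4857, 0.156, 0.3049]
tool_rot: [3.141, -0.002, 0.193]
contact_force: [5.2, 0.7, -2.3]
opening: 0.0397
grip_force: 25.0
upright (array([ 0.01388   ,  0.00696474, -0.00274987]), np.float64(0.3990437268658843), 3067, np.float64(-0.026061104858545847), np.float64(0.0657345229228463), np.float64(0.0002629858073429762))
[0.48565421 0.1559855  0.30494477] [ 5.20473407  0.70042499 -2.25259815] (array([ 0.01889546,  0.344362  , -0.00787316]), np.float64(19.001761337557202), 4492, np.float64(-0.023332402513804334), np.float64(0.05905665538847105), np.float64(0.00030520339974616546))
time: 11.2
tool_pos: [0.4848, 0.1559, 0.4059]
tool_rot: [3.141, -0.001, 0.193]
contact_force: [0.1, 0.4, -1.3]
opening: 0.0401
grip_force: 25.0
[0.48479518 0.15593043 0.40594079] [ 3.14146604e+00 -8.96657631e-04  1.92954398e-01] [ 0.09906469  0.4091077  -1.2652171 ] 25.000109374523163
[ 0.01893066  0.34354915 -0.00655165] [np.float64(18.960115537720743), 4597, np.float64(-0.023386697031653275), np.float64(0.05844647114204041), np.float64(0.000305517737648515)]
tip in tool x,z from grasp [0.03551676 0.09136756] axis dist 0.09795015696303763
```

Tilt is 19°, held firmly and clear of the stand. Next I carry it over the mark, turning by 2.88 rad so the lean faces block +x.

```bash
python3 -m crank '[[-1,0,3,-4,-0.08],[-1,2,15,-8,-0.2],[-1,4,30,-10,-0.32],[-1,6,45,-10,-0.44],[-1,8,60,-10,-0.56],[-1,11,75,-10,-0.68],[-1,14,90,-10,-0.8],[-1,17,105,-10,-0.92],[-1,20,120,-10,-1.04],[-1,22,135,-10,-1.16],[-1,25,149,-10,-1.28],[-1,27,160,-10,-1.4]]'
python3 - <<'E'
from h import *
s=telemetry.observe();R=Ro.from_euler("xyz",s["tool_rot"]).as_matrix()
print(R.T@(np.array([.5901,-.1259,.40])-s["tool_pos"])*1000,s["qpos"], 3.070-s["tool_rot"][2])
E
```

```text
time: 12.25
tool_pos: [0.5423, 0.0031, 0.4129]
tool_rot: [-3.138, -0.0, 1.598]
contact_force: [0.9, 0.8, -0.7]
opening: 0.0399
grip_force: 25.0
[-130.21547595   44.26252173   12.6688077 ] [-1.35633540e-01  3.68711853e-01  1.46092577e+00 -3.04574101e-04
  1.31585916e+00 -1.62923875e-01] 1.4718366220536385
```

```bash
python3 -m crank '[[-1,-10,3,0,-0.12],[-1,-22,7,0,-0.24],[-1,-34,11,0,-0.36],[-1,-46,16,0,-0.48],[-1,-58,20,0,-0.6],[-1,-70,24,0,-0.72],[-1,-82,28,0,-0.84],[-1,-94,32,0,-0.96],[-1,-106,36,0,-1.08],[-1,-118,40,0,-1.2],[-1,-127,43,0,-1.32],[-1,-130,44,0,-1.42]]'
python3 -m crank '[[-1,0,0,10,-0.05],[-1,0,0,25,-0.05],[-1,0,0,40,-0.05],[-1,0,0,46,-0.05],[-1,0,0,46,-0.05]]'
python3 - <<'E'
from g import *
s,P,m,im=gauge()
print(s["tool_pos"],s["tool_rot"],s["contact_force"],s["grip_force"]);w,*r=tilt(P,m);print(w,r)
cp=cal("scene");im2,d2=vision.read_camera("scene");np.savez("s2.npz",im=im2,d=d2)
cv2.imwrite("pics/s2.png",cv2.resize(im2[130:260,200:360,::-1],None,fx=4.5,fy=4.5,interpolation=cv2.INTER_CUBIC))
E
```

```text
time: 13.25
tool_pos: [0.5892, -0.1263, 0.4125]
tool_rot: [3.141, -0.004, 3.018]
contact_force: [0.2, 0.5, -1.3]
opening: 0.0398
grip_force: 25.0
time: 13.67
tool_pos: [0.5886, -0.1248, 0.3657]
tool_rot: [3.14, -0.006, 3.063]
contact_force: [-0.4, -0.4, -0.7]
opening: 0.04
grip_force: 25.0
[ 0.58864769 -0.12477123  0.36568732] [ 3.14004663 -0.00617778  3.06271793] [-0.42402603 -0.4316495  -0.65353086] 24.999867975711823
[0.02114837 0.34325875 0.00857481] [np.float64(18.945232036935508), 4526, np.float64(-0.02369882263302081), np.float64(0.05844848462572558), np.float64(0.00029597164039475444)]
```

View pics/s2.png

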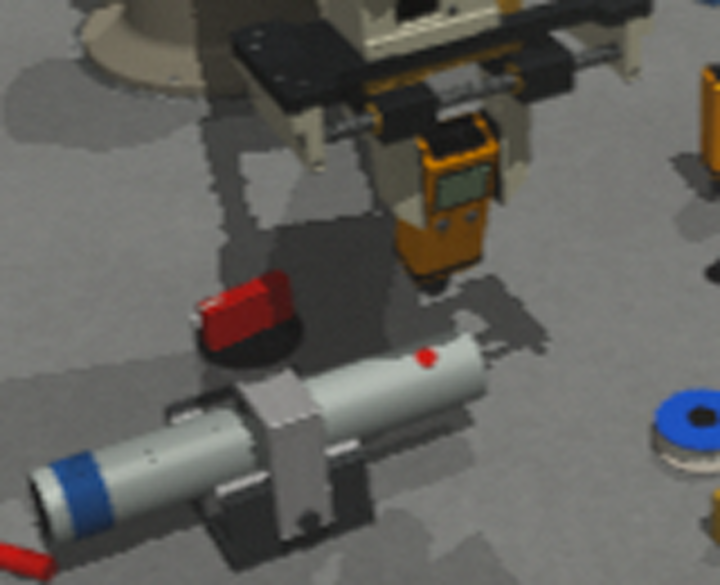

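The crop shows the gauge leaning above the red mark at (427,357) in the crop, nose at (435,285). The knob is down and nothing has been disturbed. I'll close in to about 8 mm.

```bash
python3 -m crank '[[-1,2,-1,6,-0.007],[-1,4,-1,16,-0.007],[-1,6,-1,26,-0.007],[-1,8,-1,35,-0.007],[-1,9,-1,40,-0.007],[-1,9,-1,42,-0.007],[-1,9,-1,42,-0.007],[-1,9,-1,42,-0.007]]'
python3 - <<'E'
from g import *
s,P,m,im=gauge()
print(s["tool_pos"],s["tool_rot"],s["contact_force"],s["grip_force"]);w,*r=tilt(P,m);print(w,r)
q=P[m&(P[...,2]>.03)&(P[...,2]<.055)];print("y edges",np.percentile(q[:,1],[1,99]))
im2,d2=vision.read_camera("scene")
cv2.imwrite("pics/s3.png",cv2.resize(im2[165:225,260:340,::-1],None,fx=9,fy=9,interpolation=cv2.INTER_CUBIC))
c=cal("scene");K,R,t=c
rm=box(red(im2),285,195,305,220);v,u=np.nonzero(rm);print("mark px",u.mean(),v.mean(),len(u))
pr=lambda p:cv2.projectPoints(np.array([p],float),R,t,K,None)[0].ravel();print("mark pred px",pr([.5411,-.1224,.0659]))
T=Ro.from_euler("xyz",s["tool_rot"]).as_matrix();
for tp in(.034,.036,.038):
    W=s["tool_pos"]+T@np.array([tp,0,.159+.0914]);print("tip",W,pr(W))
E
```

```text
time: 14.43
tool_pos: [0.5803, -0.1253, 0.3272]
tool_rot: [-3.141, 0.001, 3.07]
contact_force: [0.2, -0.5, -0.7]
opening: 0.04
grip_force: 25.0
[ 0.5803473  -0.12528704  0.327163  ] [-3.14127666e+00  8.20020590e-04  3.06984452e+00] [ 0.22378419 -0.50206747 -0.72358687] 24.99997079372406
[0.02109892 0.34360694 0.01025433] [np.float64(18.963077032885085), 4483, np.float64(-0.0234917327748235), np.float64(0.058627477236033926), np.float64(0.00030232603682438507)]
y edges [-0.01748165  0.02000825]
mark px 294.2 209.0 10
mark pred px [294.56309048 208.90756361]
tip [ 0.54663392 -0.12294333  0.07673522] [295.23526589 206.58098213]
tip [ 0.54463907 -0.12279996  0.07673358] [294.88066404 206.16627812]
tip [ 0.54264421 -0.12265659  0.07673194] [294.52698543 205.75265383]
```

View pics/s3.png

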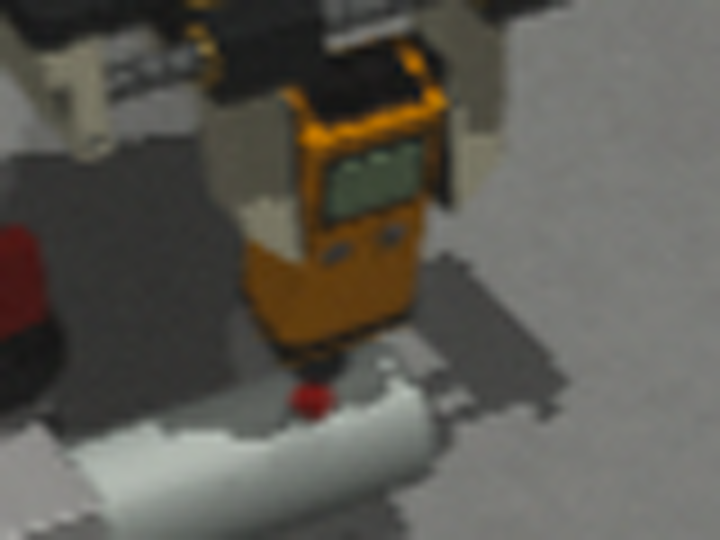

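Run:
```python
from g import *
p=np.load("p4.npy")/1000
q=p[(p[:,2]>.03)&(p[:,2]<.055)];print("y edges upright",np.percentile(q[:,1],[1,99]))
s,P,m,im=gauge();q=P[m&(P[...,2]>.03)&(P[...,2]<.055)];print(np.percentile(q[:,1],[1,99]));print(s["tool_pos"],s["tool_rot"])
r=red(im);n,l,st,ce=cv2.connectedComponentsWithStats(r.astype(np.uint8))
W=cloud(vision.read_camera("wrist")[1],cal("wrist"))
for i in range(1,n):
    if st[i,4]>8:print(st[i],ce[i],np.median(W[l==i],0))
```

```text
y edges upright [-0.02019014  0.01716663]
[-0.01763018  0.01999376]
[ 0.58039965 -0.12527407  0.32733302] [-3.14118862e+00  1.25155450e-03  3.06986754e+00]
[ 66 109  28  17 273] [ 77.73260073 117.79120879] [ 0.48916863 -0.36346165  0.01335517]
[ 117  145   99   36 1911] [168.21245421 162.25327054] [ 0.52608172 -0.21047313  0.14209664]
[315 154  13   7  46] [320.7826087  156.73913043] [ 0.53794409 -0.12206806  0.06844672]
```

```bash
python3 -m crank '[[-1,-2.4,-1.2,0,0],[-1,-1.6,-1.2,2.5,0],[-1,-0.7,-1.2,5,0],[-1,0.3,-1.2,7.5,0],[-1,0.3,-1.2,7.5,0],[-1,0.3,-1.2,7.5,0]]'
cat > f.py <<'E'
from g import *
F=[];Q=[]
for i in range(6):
    s=telemetry.observe();F.append(s["contact_force"]);Q.append(s["tool_pos"]);vision.read_camera("wrist")
print(np.mean(F,0),np.std(F,0),np.mean(Q,0),s["time"])
E
python3 f.py
```

```text
time: 15.13
tool_pos: [0.5798, -0.1264, 0.3192]
tool_rot: [-3.142, 0.0, 3.07]
contact_force: [1.0, 0.0, 0.2]
opening: 0.0398
grip_force: 25.0
[ 0.41995605 -0.06443749  0.34854336] [0.51463962 0.27260235 0.37688341] [ 0.57981648 -0.12639671  0.31935144] 15.3833
```

```bash
python3 -m crank '[[-1,0.35,0,0.95,0],[-1,0.7,0,1.9,0],[-1,0.7,0,1.9,0],[-1,0.7,0,1.9,0]]'; python3 f.py
```

```text
time: 15.77
tool_pos: [0.5791, -0.1264, 0.3174]
tool_rot: [-3.141, 0.0, 3.07]
contact_force: [0.0, 0.2, 0.7]
opening: 0.0397
grip_force: 25.0
[0.29514737 0.09645065 0.40676441] [0.43540112 0.59337146 0.56332769] [ 0.57912484 -0.12636907  0.31739542] 16.0167
```

```bash
sed -i 's/range(6)/range(10)/' f.py; python3 -m crank '[[-1,0.35,0,0.95,0],[-1,0.7,0,1.9,0],[-1,0.7,0,1.9,0],[-1,0.7,0,1.9,0]]'; python3 f.py
```

```text
time: 16.4
tool_pos: [0.5784, -0.1263, 0.3155]
tool_rot: [-3.141, 0.0, 3.07]
contact_force: [1.8, -0.1, 0.9]
opening: 0.04
grip_force: 25.0
[1.4706637  0.01611883 0.95977467] [0.28929332 0.55503325 0.38660782] [ 0.57842295 -0.12630631  0.31548436] 16.85
```

```bash
python3 -m crank '[[-1,0.35,0,0.95,0],[-1,0.7,0,1.9,0],[-1,0.7,0,1.9,0],[-1,0.7,0,1.9,0]]'; python3 f.py
```

```text
time: 17.23
tool_pos: [0.5777, -0.1263, 0.3136]
tool_rot: [-3.141, 0.0, 3.07]
contact_force: [2.2, -0.2, 1.4]
opening: 0.0399
grip_force: 25.0
[2.00843479 0.06357591 1.95069457] [0.2664274  0.24236268 0.43161106] [ 0.57772772 -0.1262572   0.31358528] 17.6833
```

```bash
python3 -m crank '[[-1,0,0,0.5,0],[-1,0,0,1.0,0],[-1,0,0,1.0,0],[-1,0,0,1.0,0]]'; python3 f.py
python3 - <<'E'
from g import *
s,P,m,im=gauge();print(tilt(P,m),s["tool_rot"],s["opening"])
im2,d2=vision.read_camera("scene")
cv2.imwrite("pics/s4.png",np.hstack([cv2.resize(im2[165:225,260:340,::-1],(540,405),interpolation=cv2.INTER_CUBIC)]))
W=cloud(im2[...,0]*0+d2,cal("scene"));h=hsv(im2)
p=np.load("w1.npz")
b=box((h[...,0]>100)&(h[...,0]<125)&(h[...,1]>120),195,220,235,260);a=np.load("s2.npz");h0=hsv(a["im"]);b0=box((h0[...,0]>100)&(h0[...,0]<125)&(h0[...,1]>120),195,220,235,260)
print("band px",np.argwhere(b).mean(0),np.argwhere(b0).mean(0))
E
```

```text
time: 18.07
tool_pos: [0.5776, -0.1262, 0.3126]
tool_rot: [-3.142, -0.0, 3.07]
contact_force: [1.8, 0.7, 3.7]
opening: 0.0399
grip_force: 25.0
[1.28199969 0.60149943 3.40325654] [0.58421395 0.60432306 0.32340655] [ 0.57765421 -0.12624249  0.31256148] 18.5167
(array([0.02113951, 0.34389364, 0.0089083 ]), np.float64(18.977767906087234), 4496, np.float64(-0.023447742883691863), np.float64(0.05862267575727137), np.float64(0.00030714410501412486)) [-3.14155152e+00 -2.85508081e-05  3.06977065e+00] 0.03972622623201544
band px [238.93959732 218.37583893] [238.92517007 218.28571429]
```

View pics/s4.png

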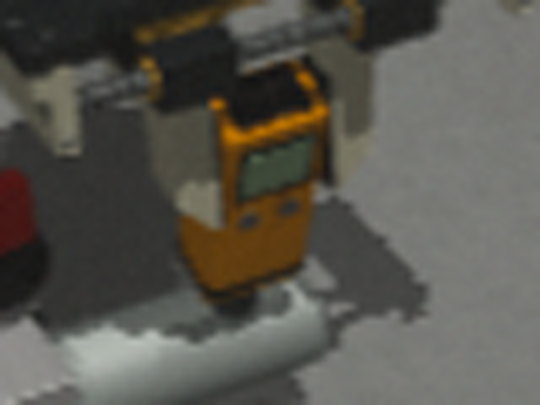

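The view shows the gauge seated on the spot, with the pipe's band unmoved. The force baseline is uncertain, so I'll back off in steps to calibrate the depth.

```bash
python3 -m crank '[[-1,-0.5,0,-1.4,0],[-1,-0.5,0,-1.4,0],[-1,-0.5,0,-1.4,0]]'; python3 f.py;  python3 -m crank '[[-1,-0.5,0,-1.4,0],[-1,-0.5,0,-1.4,0],[-1,-0.5,0,-1.4,0]]'; python3 f.py; python3 -m crank '[[-1,-0.5,0,-1.4,0],[-1,-0.5,0,-1.4,0],[-1,-0.5,0,-1.4,0]]'; python3 f.py; python3 -m crank '[[-1,-0.5,0,-1.4,0],[-1,-0.5,0,-1.4,0],[-1,-0.5,0,-1.4,0]]'; python3 f.py; python3 -m crank '[[-1,-1.7,0,-4.7,0],[-1,-1.7,0,-4.7,0],[-1,-1.7,0,-4.7,0]]'; python3 f.py
```

```text
time: 18.92
tool_pos: [0.5782, -0.1263, 0.3138]
tool_rot: [-3.142, -0.0, 3.07]
contact_force: [1.2, 0.5, 1.3]
opening: 0.0397
grip_force: 25.0
[0.9110076  0.37677322 1.90484731] [0.62566385 0.31988688 0.39948646] [ 0.57814035 -0.12629233  0.31380944] 19.3667
time: 19.67
tool_pos: [0.5787, -0.1263, 0.3153]
tool_rot: [-3.142, -0.0, 3.07]
contact_force: [0.9, 0.2, 1.2]
opening: 0.0397
grip_force: 25.0
[0.41043262 0.48188426 1.66510756] [0.48359901 0.32765881 0.4783448 ] [ 0.57864898 -0.12632432  0.3152765 ] 20.1167
time: 20.42
tool_pos: [0.5791, -0.1263, 0.3167]
tool_rot: [-3.142, -0.0, 3.07]
contact_force: [0.9, -0.4, 0.9]
opening: 0.0397
grip_force: 25.0
[0.42734861 0.24182292 1.01199374] [0.35905862 0.50669727 0.37521328] [ 0.57914891 -0.12635791  0.31667023] 20.8667
time: 21.17
tool_pos: [0.5797, -0.1264, 0.3181]
tool_rot: [-3.141, -0.0, 3.07]
contact_force: [0.3, 0.5, 0.6]
opening: 0.0398
grip_force: 25.0
[0.20010107 0.16826689 0.40722196] [0.45348848 0.33774853 0.58049997] [ 0.57967301 -0.1264068   0.31809119] 21.6167
time: 21.92
tool_pos: [0.5815, -0.1265, 0.323]
tool_rot: [-3.141, 0.0, 3.07]
contact_force: [-0.1, -0.1, -1.1]
opening: 0.04
grip_force: 25.0
[ 0.09848508  0.13170384 -1.39934261] [0.35744703 0.51287067 0.4713282 ] [ 0.5813345  -0.12649836  0.32271404] 22.3667
```

True contact is at TCP z ≈ 0.3201 (weight baseline −1.3 N), so half travel is at about 0.3164. Going back to that.

```bash
python3 -m crank '[[-1,0.7,0,2,0],[-1,1.3,0,3.6,0],[-1,1.8,0,5,0],[-1,2.2,0,6.1,0],[-1,2.2,0,6.2,0],[-1,2.2,0,6.2,0]]'; python3 f.py; python3 f.py
```

```text
time: 22.92
tool_pos: [0.5793, -0.1264, 0.3168]
tool_rot: [-3.141, 0.001, 3.07]
contact_force: [-0.4, -0.7, 1.0]
opening: 0.0399
grip_force: 25.0
[1.15428907 0.0609551  0.66031794] [0.659518   0.58025665 0.30940528] [ 0.57925499 -0.12637678  0.31677495] 23.3667
[1.12055976 0.07611206 0.46535927] [0.5169649  0.35561286 0.30281286] [ 0.57921418 -0.12637424  0.31664347] 23.8667
```

```bash
python3 -m crank '[[-1,0,0,0.4,0],[-1,0,0,0.4,0],[-1,0,0,0.4,0]]'; python3 f.py; python3 -c "
from g import *
s,P,m,im=gauge();print(tilt(P,m)[1])
W=cloud(vision.read_camera('scene')[1],cal('scene'));k=(np.hypot(W[...,0]-.527,W[...,1]+.217)<.03)&(W[...,2]>.125)&(W[...,2]<.16);print('knob top',np.percentile(W[k][:,2],95))"
```

```text
time: 24.17
tool_pos: [0.5792, -0.1264, 0.3162]
tool_rot: [-3.141, -0.0, 3.07]
contact_force: [1.6, -0.7, 1.1]
opening: 0.0401
grip_force: 25.0
[ 1.25572321 -0.44428429  0.69353123] [0.47478146 0.5673789  0.31595571] [ 0.57916669 -0.12636479  0.31622513] 24.6167
18.959325890664736
knob top 0.1426498170720527
```

```bash
python3 -c "
from cell import ticket
print(ticket.hand_in())"
```

```text
the job is handed in; nothing more can be done
None
```

I handed the job in at about 25 s: the clamp is turned home and holds by itself, and the gauge is held on the red spot, leaning about 19° for the 20° asked, tip about half-way in at roughly 2.3 N; while finding the contact height I briefly pressed it to about its 8 mm stop (about 4.8 N), which could count against "never hard".

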